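# Shake the last fossil casts out of the upturned mould

## Robot

A 6-joint arm with a two-finger parallel gripper is mounted at the origin on the work surface; the furniture and walls round the work are solid. World frame = base frame: x ahead of the robot, y to its left, z up, the work surface at z = 0. Lengths are in m, angles in degrees, forces in N, time in s.
With the tool pointing down it reaches from about 0.3 to 0.875 m from the base axis. Payload 4.2 kg.
Tool frame: the origin (TCP) lies between the finger pads; the fingertips stand 25 mm ahead of it and the grasp point (between the pads) lies 6 mm ahead of it; z points along the fingers, y is the line along which they close (so a half turn about z gives the same grasp; the last joint's range is limited). The gripper opens to 85 mm and grips with 20 to 120 N. Pads are 22 mm wide; open, the fingers measure 114 mm over their backs; the gripper's body (76 mm by 85 mm) begins 54 mm behind the grasp point. The pads swing forward as they close: fully open they stand 13 mm farther back than shut.
Start: joints at [-75.229, 18.312, 89.639, -0, 72.044, -1.146], TCP at [0.158, -0.553, 0.256] pointing down, gripper open.
Joint ranges: [-177.97, 177.97], [-48.28, 115.42], [12.27, 149.76], [-77.06, 257.06], [2.81, 150.46], [-146.56, 146.56]. Speed limits (degrees/s): [147.25, 147.25, 180, 180, 180, 180].

## Interface

Orientations are given as [roll, pitch, yaw] about the fixed x, y, z axes, in that order (R = Rz(yaw) Ry(pitch) Rx(roll)).
In Python, from plant import r gives the robot as it stands.
- The arm moves only by the tool jog_arm, never from a script. Its argument "steps" is one flat list of numbers, 7 for each row, row after row: the shift along the tool's x, y, z in mm, then the turn, a rotation vector about the tool's x, y, z in degrees, then the finger opening in mm, from 0 to 85.4. A call has 1 to 20 rows; each row shifts and turns the commanded pose from where the row before left it, along the tool's axes as they then stand; what a row does not reach is not made up. A row lasts 1/12 s, in which the tool goes at most 41.7 mm and 7.16 degrees, less where a joint would pass 70% of its speed; a pose out of reach is approached as far as the arm can. A call with a gripper value outside its range is refused whole. The fingers move at their own pace and stop on an object; the grip force is fixed at half the most. Time passes only in rows, so rows that do not move let the fingers close. It gives the time, the measured TCP pose, the force, the opening and the grip force at its end, in the units of the state.
- r.read_state(): the state, without advancing time (a new reading comes with each control period).
- r.read_camera(name): name is "scene" or "side" or "wrist"; returns a dict with "img" (480x640x3 uint8, red, green, blue), "z_map" (480x640 float32, m along the optical axis (not along the pixel's ray), 0 where there is no reading), "mtx" (3x3 intrinsics, pixels), "T" (4x4, takes a point from camera to world coordinates). Camera axes: x right, y down, z forward; pixel columns grow to the right and rows downward; lengths in m; the calibration is good to about 2 mm. The wrist camera is an equidistant fisheye: a pixel r from the principal point sees the ray r / f radians off the axis. A picture is of the moment at which its call begins.
- r.hand_in(): hands the job in; it is judged then, once.
The state is a dict: "t": time; "q": joint angles; "qd": joint speeds; "joint_torque": joint torques, N m; "eef_pos": TCP position; "tool_rot": TCP orientation; "wrist_force": force on the tool from outside, world axes, zero at the start; "moment": the same for the moment, N m; "width": finger opening in m; "finger_force": force on a finger pad.
Only numpy, scipy, OpenCV 4.12 (cv2) and the standard library are available. Lean on these libraries where they do the work, as an engineer would, in place of code of your own. Each camera call takes 0.05 s, during which the arm holds its last target. There are 200 camera calls.

## Task

Two bronze ammonite casts are still caught on the lips inside the blue casting mould, which stands mouth down on the table. Lift it by its grip, carry it level and smoothly over the aluminium tray and, holding it low above the tray, shake it to and fro along its length until its weight stops dropping and both casts have fallen into the tray. Then put the empty mould back, still mouth down, where it stood.

Things in the scene. Friction and masses are not known exactly. Their poses are not given: they have to be found in the camera images.
- mould: blue plastic mould, mouth down (a like grey one is a bystander). Shell 117 (its x) x 46 (y) x 46 mm high, walls 4; on top a solid grip block 50 (x) x 30 (y) mm, z 46 to 81 mm: pinch it across y. Origin: centre of the mouth, underside; z up. Empty weight 0.20 kg. At the mouth a lip 4 mm thick reaches inward from each end wall, 24 mm at -x, 31 mm at +x, leaving a gap 54 mm long, 38 mm wide
- tray: fixed grey aluminium catch tray, 260 mm (its x) x 160 mm (its y), walls 32 mm high and 5 mm thick, floor 5 mm thick with grey lining. Origin at the centre of its underside, z up
- cast_a: bronze ammonite cast, disc 30 mm across, 16 mm thick, 0.08 to 0.13 kg. Origin: centre of one flat face (underside at the start); z is the disc's axis. At the start it lies loose, hidden, on the mould's -x lip (friction about 0.3) and drops out once it has slid 7 to 9 mm inward: brisk 60 mm strokes along the mould's x, 0.25 s or less each, free it; moves below 1.5 m/s2 keep it
- cast_b: second cast, the same in every way, on the mould's +x lip at the start (hidden); it must slide 14 to 16 mm, so it may come later and need brisker strokes, down to 0.16 s
Things that resemble listed ones, but are neither listed nor needed, are in the scene too. Of the things that look like the mould, take the one that is farthest from the robot's base at the start.

How it is judged (in metres and radians):
On the way, in this order (a step that is already met when the one before it is completed fails the run):
1. the mould is held over the tray with both casts still inside (horizontal distance between mould and tray below 0.09 m and height (world z) of mould above 0.034 m and z of each of cast_a, cast_b in the frame of mould above 0 m), for 0.2 s.
2. both casts have dropped into the tray while the mould is still held above it (horizontal distance between mould and tray below 0.15 m and height (world z) of mould above 0.034 m and z of each of cast_a, cast_b in the frame of mould below 0 m and horizontal distance between each of cast_a, cast_b and tray below 0.155 m and height (world z) of each of cast_a, cast_b below 0.045 m), for 0.2 s.
At the end, for the whole second after the job is handed in: Both casts lie inside the tray's walls; the blue mould stands mouth down on the table (tilt under 10 degrees), released and at rest, within 50 mm of where it stood at the start (x of cast_a in the frame of tray between -0.127 and 0.127 m and y of cast_a in the frame of tray between -0.077 and 0.077 m and x of cast_b in the frame of tray between -0.127 and 0.127 m and y of cast_b in the frame of tray between -0.077 and 0.077 m and height (world z) of each of cast_a, cast_b below 0.045 m and distance of mould from where it was at the start of the episode below 0.05 m and height (world z) of mould below 0.008 m and angle between mould's own z axis and vertical below 0.17 rad and linear speed of mould below 0.02 m/s); the robot touches nothing.
It fails at once if the mould is tipped more than 35 degrees from mouth down (angle between mould's own z axis and vertical above 0.61 rad).
It fails at once if a cast falls out while the mould's mouth is more than 180 mm above the table (height (world z) of mould above 0.18 m and ((z of cast_a in the frame of mould below -0.02 m and height (world z) of cast_a above 0.1 m) or (z of cast_b in the frame of mould below -0.02 m and height (world z) of cast_b above 0.1 m))).
It also fails if it takes over 64 s, if anything falls off the work surface, if the arm or the gripper's body presses on something with over 40 N, if the wrist force passes 120 N, or if a joint passes its speed limit or range.

## Working session

There is one attempt and no reset: what is moved stays moved. The work goes in short steps, Python scripts to look and compute and a tool call to move; the robot and the scene stay as the last step left them, time stands still between calls to the robot, and variables do not carry over. Pictures are saved under pics/ and viewed, at most 10 in all, crops included, and the job is handed in when it is done.

Besides the shell and the picture viewer there is one more tool, called after "Request:" in YAML: its name, and indented under it one key for each argument. jog_arm: Moves the arm, as the interface text tells. Its arguments: {"type":"object","properties":{"steps":{"type":"array","items":{"type":"number"}}},"required":["steps"]}

```bash
mkdir -p pics; python3 - <<'E'
from plant import r
import cv2,numpy as np
for n in("scene","side"):
    c=r.read_camera(n); cv2.imwrite(f"pics/{n}0.png",c["img"][:,:,::-1]); np.savez(f"{n}0.npz",**c)
    print(n,c["mtx"].tolist(),c["T"].round(3).tolist())
print(r.read_state())
E
```

```text
scene [[577.412575945707, 0.0, 318.13334105641957], [0.0, 577.412575945707, 239.94383993239347], [0.0, 0.0, 1.0]] [[-0.782, -0.456, 0.424, -0.108], [-0.623, 0.568, -0.538, 0.55], [0.004, -0.685, -0.728, 0.909], [0.0, 0.0, 0.0, 1.0]]
side [[490.33382857236774, 0.0, 322.2100661590862], [0.0, 490.33382857236774, 245.13863475151464], [0.0, 0.0, 1.0]] [[-0.939, -0.198, 0.283, 0.122], [-0.344, 0.585, -0.734, 0.669], [-0.02, -0.787, -0.617, 0.677], [0.0, 0.0, 0.0, 1.0]]
{'t': 0.1, 'q': array([-7.52283663e+01,  1.83485971e+01,  8.96999766e+01, -1.47286896e-03,
        7.20437718e+01, -1.14661063e+00]), 'qd': array([ 0.0084965 , -0.18980855, -0.19640828,  0.05821901,  0.10877182,
       -0.02969999]), 'joint_torque': array([ 7.38920808e-04, -4.16408479e+01, -2.34705251e+01,  7.78600224e-05,
        4.95996501e-03, -3.21788377e-06]), 'eef_pos': array([ 0.1575911 , -0.55258054,  0.2555563 ]), 'tool_rot': array([-1.79907645e+02, -4.47790986e-04,  1.59186992e+01]), 'wrist_force': array([0.41954433, 0.53991819, 0.87434458]), 'moment': array([0.05772973, 0.00027193, 0.01221933]), 'finger_force': 0.0, 'width': 0.0855676937833412}
```

View pics/scene0.png

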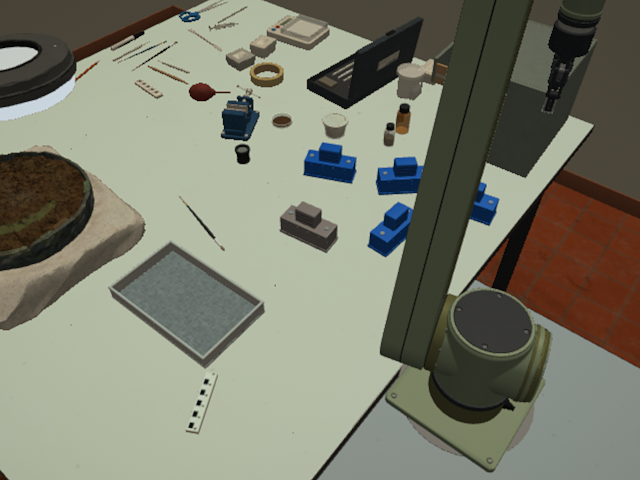

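View pics/side0.png

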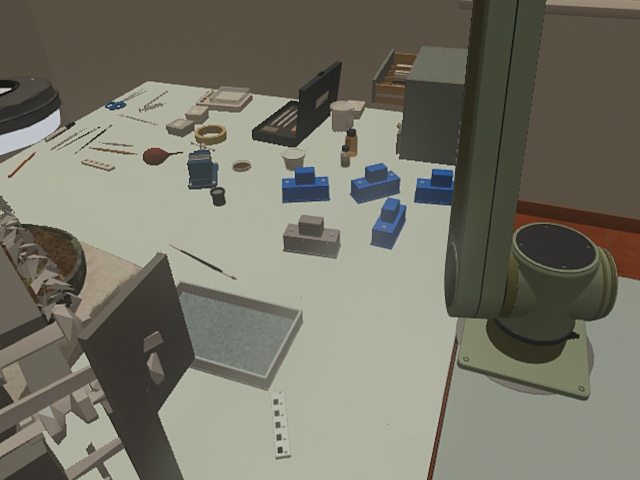

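The scene picture shows four blue moulds at about (330,163), (400,176), (392,229) and (483,203), the grey one at (308,226), and the tray at (188,302). The side picture shows the same four at (305,186), (375,182), (389,222) and (435,187).

```bash
cat > h.py <<'E'
import cv2,numpy as np
def pts(c):
    K=c["mtx"];T=c["T"];z=c["z_map"];v,u=np.mgrid[:480,:640]
    P=np.stack([(u-K[0,2])/K[0,0]*z,(v-K[1,2])/K[1,1]*z,z],-1)
    return P@T[:3,:3].T+T[:3,3]
def blobs(m,amin):
    n,l,s,_=cv2.connectedComponentsWithStats(m.astype(np.uint8))
    return [l==i for i in range(1,n) if s[i,4]>amin]
def rect(p):
    (c,s,a)=cv2.minAreaRect((p*1000).astype(np.float32)); 
    if s[0]<s[1]: s=s[::-1];a+=90
    return np.round(c,1),np.round(s,1),round((a+90)%180-90,1)
E
python3 - <<'E'
from h import *
for n in("scene","side"):
    c=np.load(f"{n}0.npz");P=pts(c);h=cv2.cvtColor(c["img"],cv2.COLOR_RGB2HSV)
    ok=c["z_map"]>0
    print(n)
    m=(h[...,0]>105)&(h[...,0]<125)&(h[...,1]>150)&ok
    for b in blobs(m,200):
        Q=P[b]; top=Q[(Q[:,2]>.077)&(Q[:,2]<.088)]; sh=Q[(Q[:,2]>.043)&(Q[:,2]<.049)]
        px=np.argwhere(b).mean(0)[::-1].round()
        print(px,"top",rect(top[:,:2]) if len(top)>20 else None,"shell",rect(sh[:,:2]) if len(sh)>20 else None,Q[:,2].max().round(3), np.hypot(*Q[:,:2].mean(0)).round(3))
    # tray: points z .025-.036 near
    win=np.zeros((480,640),bool)
    if n=="scene": win[235:370,100:275]=1
    else: win[275:390,190:310]=1
    w=win&ok&(P[...,2]>.026)&(P[...,2]<.038); print("tray rim",rect(P[w][:,:2]),w.sum())
    f=win&ok&(P[...,2]>.003)&(P[...,2]<.009); print("floor",rect(P[f][:,:2]))
E
```

```text
scene
[330. 164.] top (array([ 537.4, -311.6]), array([48. , 29.2]), 22.9) shell (array([ 536.3, -309.9]), array([116.4,  45.4]), 22.6) 0.084 0.61
[400. 177.] top (array([ 373.6, -377.3]), array([46.6, 30.5]), 41.5) shell (array([ 376.4, -375. ]), array([106.1,  46. ]), 42.8) 0.084 0.521
[483. 206.] top (array([ 197.8, -407.6]), array([26.1, 11.8]), -71.3) shell (array([ 179.8, -408.8]), array([45.1, 44.8]), -83.1) 0.373 0.435
[391. 229.] top (array([ 300.1, -228.4]), array([49.7, 29.5]), 88.5) shell (array([ 300.4, -228.3]), array([116.4,  45.9]), 87.0) 0.084 0.36
tray rim (array([553.5, 172.7]), array([344.9, 164.3]), 0.7) 1554
floor (array([533.7, 169. ]), array([353.7, 329.8]), 40.5)
side
[305. 183.] top None shell (array([ 541.8, -310.9]), array([110.4,  44.8]), 24.4) 0.058 0.622
tray rim (array([502.5, 174.2]), array([236.8, 163.7]), 0.7) 1015
floor (array([499.4, 158.6]), array([280.2, 198.3]), -21.4)
```

```bash
python3 - <<'E'
from h import *
c=np.load("scene0.npz");P=pts(c);K=c["mtx"];T=c["T"]
for u,v in((171,244),(263,305),(207,362),(110,290)):
    d=T[:3,:3]@[(u-K[0,2])/K[0,0],(v-K[1,2])/K[1,1],1]; print((T[:3,3]+d*(.032-T[2,3])/d[2]).round(3))
for u,v in((403,115),(390,132),(410,75),(415,30),(540,40),(500,140),(308,220),(240,110),(585,60)): print((u,v),P[v,u].round(3))
# rim points on the scene, largest blob
ok=c["z_map"]>0; m=ok&(P[...,2]>.026)&(P[...,2]<.038); m[:235]=0;m[370:]=0;m[:,:105]=0;m[:,275:]=0
b=max(blobs(m,50),key=lambda b:b.sum()); print(rect(P[b][:,:2]))
E
```

```text
[0.633 0.102 0.032]
[0.379 0.099 0.032]
[0.372 0.251 0.032]
[0.632 0.257 0.032]
(403, 115) [ 0.492 -0.557  0.056]
(390, 132) [ 0.486 -0.49   0.044]
(410, 75) [ 0.563 -0.696  0.079]
(415, 30) [ 0.614 -0.785  0.156]
(540, 40) [ 0.284 -0.803  0.229]
(500, 140) [ 0.246 -0.595  0.072]
(308, 220) [ 0.438 -0.108  0.06 ]
(240, 110) [ 0.81  -0.293  0.075]
(585, 60) [ 0.173 -0.826  0.205]
(array([513.3, 172.2]), array([264.5, 164.3]), 0.7)
```

Request:
jog_arm:
  steps: [0,0,0,0,0,-6.9,85,10,-2,0,0,0,0,85,25,-4,0,0,0,0,85,37,-6.3,0,0,0,0,85,37,-6.3,0,0,0,0,85,37,-6.3,0,0,0,0,85,37,-6.3,0,0,0,0,85,37,-6.3,0,0,0,0,85,37,-6.3,0,0,0,0,85,37,-6.3,0,0,0,0,85,37,-6.3,0,0,0,0,85,37,-6.3,10,0,0,0,85,37,-6.3,15,0,0,0,85,37,-6.3,15,0,0,0,85,25,-4,15,0,0,0,85,12,-2,10,0,0,0,85,0,0,0,0,0,0,85,0,0,0,0,0,0,85]

```text
t: 1.6
eef_pos: [0.5671, -0.2919, 0.1907]
tool_rot: [-179.9, 0.1, 22.8]
wrist_force: [-0.7, 0.6, 0.7]
width: 0.0847
finger_force: 0.0
```

```bash
python3 - <<'E'
from h import *
from plant import r
s=r.read_state();print(s["t"],s["eef_pos"],s["tool_rot"],s["q"].round(1),s["wrist_force"].round(2))
c=r.read_camera("wrist");cv2.imwrite("pics/w1.png",c["img"][:,:,::-1]);np.savez("w1.npz",**c);print(c["mtx"],c["T"].round(3))
E
```

```text
1.6 [ 0.56708548 -0.29192032  0.19065427] [-1.79926062e+02  1.16357005e-01  2.28088478e+01] [-28.3  26.5  86.4  -0.   67.2  39. ] [-0.67  0.63  0.67]
[[371.64829954   0.         318.25633459]
 [  0.         371.64829954 236.14597177]
 [  0.           0.           1.        ]] [[ 0.389 -0.877 -0.282  0.637]
 [-0.921 -0.371 -0.117 -0.263]
 [-0.002  0.305 -0.952  0.308]
 [ 0.     0.     0.     1.   ]]
```

View pics/w1.png

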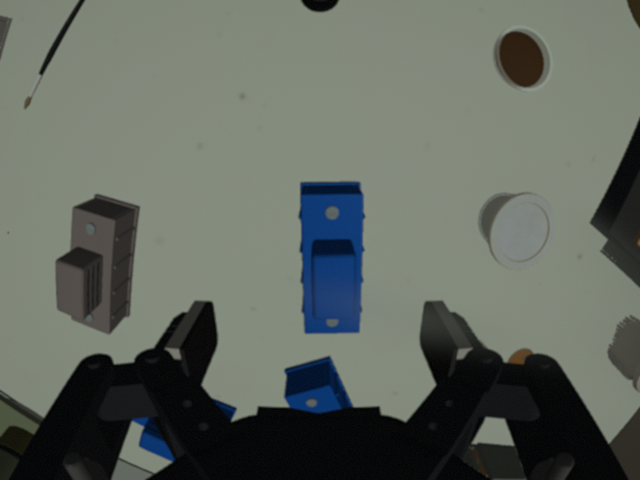

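The wrist picture shows the target mould at (332,258) with its grip at (334,280), lined up with the tool. The tool is about 30 mm too far along its x. I'll take the grip's centre from this view.

```bash
cat >> h.py <<'E'
def fpts(c):
    K=c["mtx"];T=c["T"];z=c["z_map"];v,u=np.mgrid[:480,:640]
    a=(u-K[0,2])/K[0,0];b=(v-K[1,2])/K[1,1];th=np.hypot(a,b)+1e-9;k=np.tan(th)/th
    P=np.stack([a*k*z,b*k*z,z],-1); return P@T[:3,:3].T+T[:3,3]
E
python3 - <<'E'
from h import *
c=np.load("w1.npz");P=fpts(c);h=cv2.cvtColor(c["img"],cv2.COLOR_RGB2HSV)
m=(h[...,0]>105)&(h[...,0]<125)&(h[...,1]>150)&(c["z_map"]>0)&(P[...,2]>-.01)&(P[...,2]<.1); m[350:]=0
b=max(blobs(m,200),key=lambda b:b.sum());Q=P[b]
for lo,hi in((.077,.088),(.042,.05)): 
    q=Q[(Q[:,2]>lo)&(Q[:,2]<hi)]; print(rect(q[:,:2]),np.median(q[:,2]))
    g=np.array(rect(q[:,:2])[0])/1000-[.56709,-.29192]; a=np.radians(22.8); print("tool x,y mm",1000*(g@[np.cos(a),np.sin(a)]),1000*(g@[np.sin(a),-np.cos(a)]))
E
```

```text
(array([ 539.8, -314.5]), array([49.8, 30. ]), 23.7) 0.0807784859220037
tool x,y mm -33.90774734893869 10.240369608590427
(array([ 539.7, -314.5]), array([115.9,  46. ]), 23.5) 0.045937481964544835
tool x,y mm -33.99993366409743 10.201618049945264
```

Request:
jog_arm:
  steps: [-17,5,0,0,0,-0.6,85,-17.5,4.5,5,0,0,0,85,0,0,20,0,0,0,85,0,0,25,0,0,0,85,0,0,25,0,0,0,85,0,0,20,0,0,0,85,0,0,12,0,0,0,80,0,0,6,0,0,0,70,0,0,2,0,0,0,60,0,0,0,0,0,0,50,0,0,0,0,0,0,42,0,0,0,0,0,0,36,0,0,0,0,0,0,30,0,0,0,0,0,0,20,0,0,0,0,0,0,10,0,0,0,0,0,0,10,0,0,0,0,0,0,10,0,0,0,0,0,0,10]

```text
t: 3.15
eef_pos: [0.5401, -0.3145, 0.0776]
tool_rot: [179.9, -0.1, 23.4]
wrist_force: [-1.7, 2.6, 5.6]
width: 0.0294
finger_force: 60.7
```

```bash
python3 - <<'E'
from h import *
from plant import r
s=r.read_state();print(s["t"],s["eef_pos"],s["tool_rot"],s["wrist_force"].round(2),s["width"],s["finger_force"])
E
```

```text
3.15 [ 0.54010772 -0.31446871  0.07756736] [ 1.79943413e+02 -5.61340428e-02  2.34176266e+01] [-1.73  2.62  5.62] 0.02939423960766108 60.65279960632324
```

Request:
jog_arm:
  steps: [0,0,-4,0,0,0,10,0,0,-8,0,0,0,10,0,0,-12,0,0,0,10,0,0,-16,0,0,0,10,0,0,-16,0,0,0,10,0,0,-16,0,0,0,10,0,0,-14,0,0,0,10,0,0,-11,0,0,0,10,0,0,-7,0,0,0,10,0,0,-4,0,0,0,10,0,0,-2,0,0,0,10,0,0,0,0,0,0,10,0,0,0,0,0,0,10,0,0,0,0,0,0,10]

```text
t: 4.32
eef_pos: [0.5393, -0.3143, 0.1854]
tool_rot: [-179.9, 0.1, 23.4]
wrist_force: [0.3, 0.2, -4.4]
width: 0.0291
finger_force: 59.6
```

```bash
python3 - <<'E'
from h import *
from plant import r
s=r.read_state();print(s["t"],s["eef_pos"],s["tool_rot"],s["wrist_force"].round(2),s["width"],s["finger_force"])
c=r.read_camera("side");cv2.imwrite("pics/s2.png",c["img"][:,:,::-1])
E
```

```text
4.3167 [ 0.539316   -0.3143473   0.18542613] [-1.79923799e+02  5.87172798e-02  2.34146757e+01] [ 0.34  0.22 -4.39] 0.02912632826762752 59.59515452384949
```

View pics/s2.png

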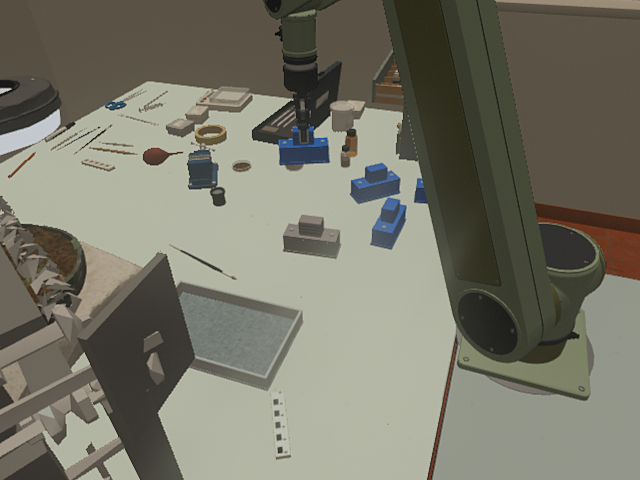

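The picture shows the mould held level at (303,150). The table under it is clear and nothing has dropped. I'll carry it in two gentle halves.

Request:
jog_arm:
  steps: [1.3,-3.8,0,0,0,0,10,2.7,-7.5,0,0,0,0,10,4,-11.3,0,0,0,0,10,5.4,-15.1,0,0,0,0,10,5.4,-15.1,0,0,0,0,10,5.4,-15.1,0,0,0,0,10,5.4,-15.1,0,0,0,0,10,5.4,-15.1,0,0,0,0,10,5.4,-15.1,0,0,0,0,10,5.4,-15.1,0,0,0,0,10,5.4,-15.1,0,0,0,0,10,5.4,-15.1,0,0,0,0,10,5.4,-15.1,0,0,0,0,10,5.4,-15.1,0,0,0,0,10,5.4,-15.1,0,0,0,0,10,4,-11.3,0,0,0,0,10,2.7,-7.5,0,0,0,0,10,1.3,-3.8,0,0,0,0,10,0,0,0,0,0,0,10]

```text
t: 5.95
eef_pos: [0.5238, -0.0739, 0.1864]
tool_rot: [180.0, -0.0, 23.5]
wrist_force: [0.3, -0.3, -4.8]
width: 0.0295
finger_force: 59.7
```

Request:
jog_arm:
  steps: [1.3,-3.8,0,0,0,0,10,2.7,-7.5,0,0,0,0,10,4,-11.3,0,0,0,0,10,5.4,-15.1,0,0,0,0,10,5.4,-15.1,0,0,0,0,10,5.4,-15.1,0,0,0,0,10,5.4,-15.1,0,0,0,0,10,5.4,-15.1,0,0,0,0,10,5.4,-15.1,0,0,0,0,10,5.4,-15.1,0,0,0,0,10,5.4,-15.1,0,0,0,0,10,5.4,-15.1,0,0,0,0,10,5.4,-15.1,0,0,0,0,10,5.4,-15.1,0,0,0,0,10,5.4,-15.1,0,0,0,0,10,4,-11.3,0,0,0,0,10,2.7,-7.5,0,0,0,0,10,1.3,-3.8,0,0,0,0,10,0,0,0,0,0,0,10]

```text
t: 7.53
eef_pos: [0.5079, 0.1658, 0.1862]
tool_rot: [180.0, 0.0, 23.5]
wrist_force: [-0.1, 0.5, -4.0]
width: 0.0293
finger_force: 59.8
```

Request:
jog_arm:
  steps: [0.6,-1.3,3,0,0,0,10,1,-2.3,6,0,0,0,10,1,-2.3,9,0,0,0,10,1,-2.3,9,0,0,0,10,0,0,9,0,0,0,10,0,0,8,0,0,0,10,0,0,6,0,0,0,10,0,0,4,0,0,0,10,0,0,2,0,0,0,10,0,0,0,0,0,0,10,0,0,0,0,0,0,10,0,0,0,0,0,0,10,0,0,0,0,0,0,10,0,0,0,0,0,0,10]

```text
t: 8.7
eef_pos: [0.5083, 0.1742, 0.1307]
tool_rot: [180.0, -0.0, 23.4]
wrist_force: [0.6, -0.6, -4.5]
width: 0.0292
finger_force: 59.8
```

```bash
python3 - <<'E'
from h import *
from plant import r
s=r.read_state();print(s["t"],s["eef_pos"],s["tool_rot"],s["q"].round(1),s["wrist_force"].round(2))
c=r.read_camera("scene");cv2.imwrite("pics/s3.png",c["img"][:,:,::-1])
E
```

```text
8.7 [0.50826165 0.17417335 0.13066123] [ 1.79988885e+02 -4.55462654e-02  2.34177761e+01] [ 17.7  21.4 104.9  -0.   53.6  84.3] [ 0.64 -0.57 -4.53]
```

View pics/s3.png

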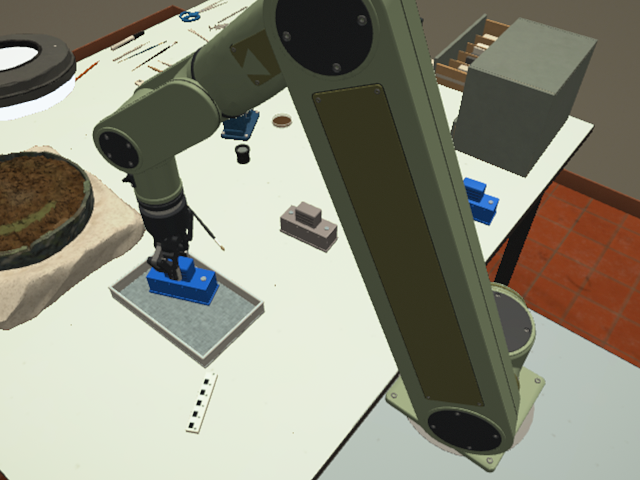

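The mould hangs level over the tray at about (182,282), and the visible tray floor is empty. I'll start shaking with 0.25 s strokes.

Request:
jog_arm:
  steps: [-15,0,0,0,0,0,10,-15,0,0,0,0,0,10,20,0,0,0,0,0,10,20,0,0,0,0,0,10,20,0,0,0,0,0,10,-20,0,0,0,0,0,10,-20,0,0,0,0,0,10,-20,0,0,0,0,0,10,20,0,0,0,0,0,10,20,0,0,0,0,0,10,20,0,0,0,0,0,10,-20,0,0,0,0,0,10,-20,0,0,0,0,0,10,-20,0,0,0,0,0,10,15,0,0,0,0,0,10,15,0,0,0,0,0,10,0,0,0,0,0,0,10,0,0,0,0,0,0,10,0,0,0,0,0,0,10,0,0,0,0,0,0,10]

```text
t: 10.42
eef_pos: [0.5074, 0.1739, 0.1302]
tool_rot: [180.0, 0.1, 23.4]
wrist_force: [-0.0, -0.3, -1.5]
width: 0.0292
finger_force: 60.5
```

The weight reading fell by about 3 N, so I'll check whether both have dropped.

```bash
python3 - <<'E'
from h import *
from plant import r
for n in("scene","side"):
    c=r.read_camera(n);np.savez(n+"4.npz",**c)
    i=c["img"][:,:,::-1]
    i=i[220:380,90:290] if n=="scene" else i[240:400,130:330]
    cv2.imwrite(f"pics/{n}4.png",cv2.resize(i,(600,480)))
    print(r.read_state()["wrist_force"].round(2))
a=[cv2.imread(f"pics/{n}4.png") for n in("scene","side")];cv2.imwrite("pics/c4.png",cv2.resize(np.hstack(a),(800,320)))
E
```

```text
[ 0.18  0.22 -2.51]
[ 0.54 -0.16 -2.02]
```

View pics/c4.png

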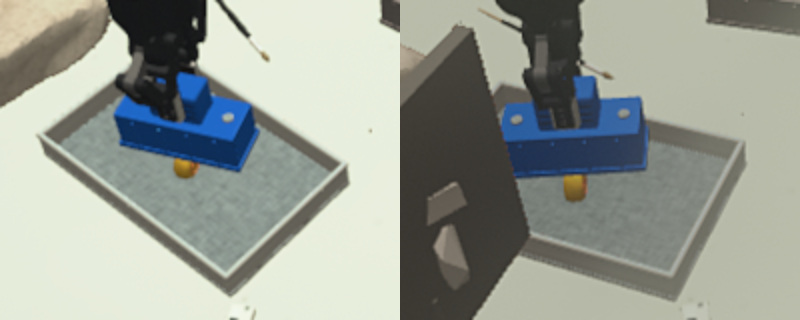

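Request:
jog_arm:
  steps: [0,0,-4,0,0,0,10,0,0,-8,0,0,0,10,0,0,-12,0,0,0,10,0,0,-12,0,0,0,10,0,0,-8,0,0,0,10,0,0,-4,0,0,0,10,0,0,0,0,0,0,10,0,0,0,0,0,0,10]

```text
t: 11.18
eef_pos: [0.5079, 0.1741, 0.1783]
tool_rot: [180.0, -0.0, 23.4]
wrist_force: [0.1, 0.5, -1.1]
width: 0.0292
finger_force: 60.5
```

```bash
python3 - <<'E'
from h import *
from plant import r
f=[];a=[]
for n in("scene","side")*4:
    c=r.read_camera(n); f.append(r.read_state()["wrist_force"][2])
    i=c["img"][:,:,::-1]
    a.append(i[220:380,90:290] if n=="scene" else i[240:400,130:330])
print(np.mean(f),np.round(f,2))
cv2.imwrite("pics/c5.png",cv2.resize(np.hstack(a[:2]),(800,320)))
E
```

```text
-2.4038654222656546 [-2.83 -2.18 -2.76 -2.57 -1.59 -3.21 -1.76 -2.33]
```

View pics/c5.png

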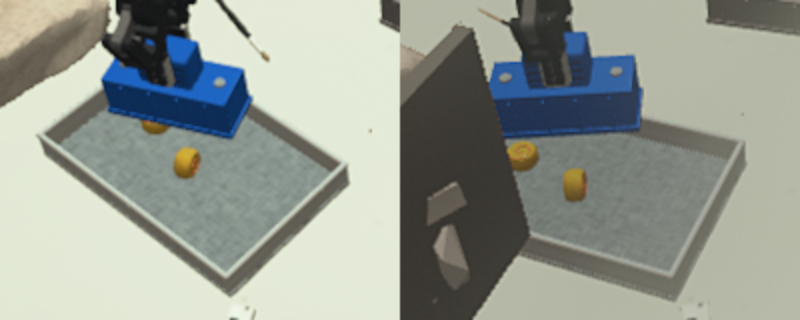

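Both casts lie in the tray: one flat at (520,155) and one on its edge at (574,184) in the right crop. Now I'll carry the empty mould back.

Request:
jog_arm:
  steps: [-2,5.7,-2,0,0,0,10,-4,11.3,-2,0,0,0,10,-6,17,-2,0,0,0,10,-8.1,22.6,-2,0,0,0,10,-10.1,28.3,0,0,0,0,10,-10.4,29.2,0,0,0,0,10,-10.4,29.2,0,0,0,0,10,-10.4,29.2,0,0,0,0,10,-10.4,29.2,0,0,0,0,10,-10.4,29.2,0,0,0,0,10,-10.4,29.2,0,0,0,0,10,-10.4,29.2,0,0,0,0,10,-10.4,29.2,0,0,0,0,10,-10.4,29.2,0,0,0,0,10,-10.4,29.2,0,0,0,0,10,-10.1,28.3,0,0,0,0,10,-8.1,22.6,0,0,0,0,10,-6,17,0,0,0,0,10,-4,11.3,0,0,0,0,10,-2,5.7,0,0,0,0,10]

```text
t: 13.25
eef_pos: [0.5404, -0.3167, 0.1862]
tool_rot: [180.0, 0.0, 23.3]
wrist_force: [-0.0, 0.1, -1.4]
width: 0.0289
finger_force: 60.5
```

Request:
jog_arm:
  steps: [0,0,0,0,0,0,10,0,0,0,0,0,0,10]

```text
t: 13.42
eef_pos: [0.5405, -0.3142, 0.1862]
tool_rot: [-179.9, 0.0, 23.4]
wrist_force: [-0.6, -0.2, -2.2]
width: 0.0292
finger_force: 60.5
```

Request:
jog_arm:
  steps: [0,0,6,0,0,0,10,0,0,12,0,0,0,10,0,0,18,0,0,0,10,0,0,20,0,0,0,10,0,0,18,0,0,0,10,0,0,14,0,0,0,10,0,0,9,0,0,0,10,0,0,5,0,0,0,10,0,0,3,0,0,0,10,0,0,1,0,0,0,10,0,0,1,0,0,0,10,0,0,0.5,0,0,0,10,0,0,0,0,0,0,10,0,0,0,0,0,0,10]

```text
t: 14.58
eef_pos: [0.541, -0.3152, 0.0794]
tool_rot: [179.9, -0.0, 23.4]
wrist_force: [-0.4, -0.2, -1.9]
width: 0.0289
finger_force: 60.5
```

Request:
jog_arm:
  steps: [0,0,1,0,0,0,10,0,0,0.7,0,0,0,10,0,0,0,0,0,0,10,0,0,0,0,0,0,10]

```text
t: 14.92
eef_pos: [0.5408, -0.3151, 0.0776]
tool_rot: [180.0, -0.0, 23.4]
wrist_force: [-1.6, -0.2, 2.3]
width: 0.0289
finger_force: 60.7
```

Request:
jog_arm:
  steps: [0,0,0,0,0,0,34,0,0,0,0,0,0,45,0,0,0,0,0,0,60,0,0,0,0,0,0,75,0,0,0,0,0,0,75,0,0,0,0,0,0,75,0,0,0,0,0,0,75,0,0,-5,0,0,0,75,0,0,-15,0,0,0,75,0,0,-25,0,0,0,75,0,0,-25,0,0,0,75,0,0,-25,0,0,0,75,0,0,-20,0,0,0,75,0,0,-10,0,0,0,75,0,0,0,0,0,0,75,0,0,0,0,0,0,75]

```text
t: 16.25
eef_pos: [0.5405, -0.3148, 0.2019]
tool_rot: [180.0, 0.0, 23.4]
wrist_force: [0.2, -0.8, -0.5]
width: 0.075
finger_force: 0.0
```

```bash
python3 - <<'E'
from h import *
from plant import r
s=r.read_state();print(s["t"],s["eef_pos"],s["wrist_force"].round(1),s["width"])
a=[r.read_camera(n)["img"][:,:,::-1] for n in("scene","side")]
cv2.imwrite("pics/c6.png",cv2.resize(np.hstack([i[100:400] for i in a]),(800,188)))
E
```

```text
16.25 [ 0.54054255 -0.31484706  0.20194879] [ 0.2 -0.8 -0.5] 0.07498099267135239
```

View pics/c6.png

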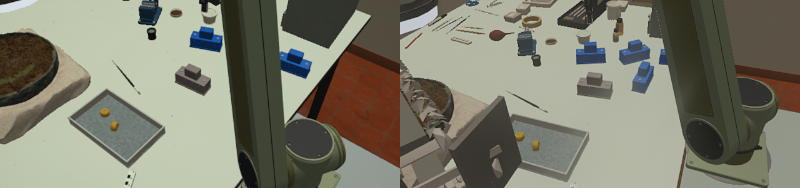

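The mould stands on the table where it was, at (206,38) in the left view. Both casts are in the tray at (105,112) and (115,126), and the gripper is clear.

```bash
python3 -c "
from plant import r
print(r.hand_in())"
```

```text
the job is handed in; nothing more can be done
None
```

The job is handed in (no verdict was returned): both casts lie in the tray, and the empty blue mould stands mouth down within a few millimetres of where it started, released with the gripper clear.

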